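# Turn teardown order into refit order

## Robot

A 6-joint arm with a two-finger parallel gripper is mounted at the origin on the work surface. World frame = base frame: x ahead of the robot, y to its left, z up, the work surface at z = 0. Lengths are in m, angles in rad, forces in N, time in s.
With the tool pointing down it reaches from about 0.15 to 0.775 m from the base axis. Payload 6.1 kg.
Tool frame: the origin (TCP) lies on the front face of the gripper's body, between the roots of the fingers; the fingertips stand 73 mm ahead of it and the grasp point (between the pads) lies 54 mm ahead of it; z points along the fingers, y is the line along which they close (so a half turn about z gives the same grasp; the last joint's range is limited). The gripper opens to 85 mm and grips with 20 to 120 N. Pads are 22 mm wide; open, the fingers measure 114 mm over their backs; the gripper's body (76 mm by 85 mm) begins 54 mm behind the grasp point. The pads swing forward as they close: fully open they stand 13 mm farther back than shut.
Start: joints at [1.221, 0.126, -0.04, 1.405, 0, 1.571], TCP at [0.18, 0.493, 0.304] pointing down, gripper open.
Joint ranges: [-2.72, 2.72], [-0.95, 1.95], [-1.27, 1.35], [-1.78, 2.02], [-1.46, 1.47], [-3.14, 3.14]. Speed limits (rad/s): [2.39, 2.39, 3.01, 3.14, 3.14, 3.14].

## Interface

Orientations are given as a rotation vector (axis times angle).
In Python, from workcell import env, optics gives the robot as it stands.
- The arm moves only by the tool run_rows, called as name(argument=value, ...) on one line, values as JSON. Schema: {"type":"object","properties":{"plan":{"type":"string"},"only":{"type":"string"},"quiet":{"type":"boolean"},"lines":{"type":"string"}},"required":["plan"],"additionalProperties":false}. plan is a string of 1 to 20 rows, parted by a bar, with the numbers parted by spaces; each row has 7 numbers: dx, dy, dz in a scale on which 1.0 is 0.8 m, then a rotation vector rx, ry, rz in shares of 90 degrees (1.0 is 90 degrees), then the opening from 0.0 (shut) to 1.0 (fully open); each row is the pose to reach, as a shift and turn from the pose commanded when the call began, along the tool's axes at that moment; what a row does not reach only later rows make up. A row lasts 1/12 s, in which the tool goes at most 0.0417 m and 0.125 rad, less where a joint would pass 70% of its speed; a pose out of reach is approached as far as the arm can. The fingers move at their own pace and stop on an object; the grip force is fixed at half the most. Time passes only in rows, so rows that do not move let the fingers close. The tool returns the time, the measured TCP pose, the force, the opening and the grip force at its end. only (a regular expression) keeps the lines of the reply that match it, lines (a string "A,B") keeps lines A to B, and quiet returns only ok. Input that does not fit is refused with a message, and nothing moves.
- env.read_state(): the state, without advancing time (a new reading comes with each control period).
- optics.grab_frame(name): name is "scene" or "top"; returns a dict with "img" (480x640x3 uint8, red, green, blue), "depth" (480x640 float32, m along the optical axis (not along the pixel's ray), 0 where there is no reading), "fx", "fy", "cx", "cy" (pixels), "k1" (the pictures are not rectified: a ray, as slopes to the right and down, at radius r is drawn at 1 + k1 r^2 times it, then the intrinsics apply), "cam_to_world" (4x4, takes a point from camera to world coordinates). Camera axes: x right, y up, looking along -z (the intrinsics and any distortion apply to the point x, -y, -z); pixel columns grow to the right and rows downward; lengths in m; the calibration is good to about 2 mm. A picture is of the moment at which its call begins.
- env.finish_job(): hands the job in; it is judged then, once.
The state is a dict: "clock": time; "qpos": joint angles; "joint_velocities": joint speeds; "effort": joint torques, N m; "tcp_pos": TCP position; "eef_rot": TCP orientation; "force": force on the tool from outside, world axes, zero at the start; "ft_torque": the same for the moment, N m; "width": opening from 0.0 (shut) to 1.0 (fully open); "finger_force": force on a finger pad.
Only numpy, scipy, OpenCV 4.12 (cv2) and the standard library are available. Lean on these libraries where they do the work, as an engineer would, in place of code of your own. Each camera call takes 0.05 s, during which the arm holds its last target. There are 200 camera calls.

## Task

The four parts on the teardown rack stand in the order they came out of the ball, counted from the steel post at that rack's end. Move them one by one to the empty refit rack in reverse order: the part nearest the post on the teardown rack goes in the bay farthest from the refit rack's post, and so on. Keep every part upright throughout and leave each standing near the centre of its bay.

Things in the scene. Friction and masses are not known exactly. Their poses are not given: they have to be found in the camera images.
- thumb_insert: Black rubber thumb insert: plain upright tube, 32 mm outside and 22 mm inside diameter, 50 mm tall, about 45 g. Origin: centre of its underside, z up. Loose, stands on its cork nest on the teardown rack at the start (underside 17 mm above the counter).
- stop_collar: Brass depth stop collar: low thick ring lying flat, 40 mm outside diameter, 18 mm bore, 24 mm tall, about 200 g. Origin: centre of its underside, z up. Loose, stands on its cork nest on the teardown rack at the start (underside 17 mm above the counter).
- ball_plug: Teal resin ball plug: solid upright cylinder of 30 mm diameter up to 30 mm height, then a domed top, 40 mm tall in all, about 35 g. Origin: centre of its underside, z up. Loose, stands on its cork nest on the teardown rack at the start (underside 17 mm above the counter).
- grip_gauge: Aluminium finger grip gauge: round foot of 36 mm diameter and 14 mm high, above it a stem of 22 mm diameter from 16 to 49 mm height, rounded top, 55 mm tall in all, about 80 g. Origin: centre of its underside, z up. Loose, stands on its cork nest on the teardown rack at the start (underside 17 mm above the counter).
- teardown_rack: Plywood rack where the parts start, one per bay, each on a cork nest. Fixed, 84 (x) by 288 (y) by 12 mm; origin on the underside amid the bays; +y runs along the row to the post (52 mm tall, at y=+145). Bay centres at x=0, y=+93, +31, -31, -93 mm, floor z=12; dividers between bays 4 mm thick, 10 mm high; bays open towards +x and -x.
- refit_rack: Like plywood rack, empty, a flat grey disc at each bay centre; roughly parallel to the other, either may be nearer. Fixed, 84 (x) by 288 (y) by 12 mm; origin on the underside amid the bays; +y runs along the row to the post (52 mm tall, at y=+145). Bay centres at x=0, y=+93, +31, -31, -93 mm, floor z=12; dividers between bays 4 mm thick, 10 mm high; bays open towards +x and -x.
- insert_nest: Fixed to the bay floor of the teardown rack; round cork pad, 46 mm diameter, 5 mm thick, origin at the centre of its underside. It marks the bay where the thumb insert stands at the start and stays there as a record of the order.
- collar_nest: Fixed to the bay floor of the teardown rack; square cork pad, 46 by 46 mm, 5 mm thick, origin at the centre of its underside. It marks the bay where the stop collar stands at the start and stays there as a record of the order.
- plug_nest: Fixed to the bay floor of the teardown rack; oblong cork pad, 56 mm across the row by 36 mm along it, 5 mm thick, origin at the centre of its underside. It marks the bay where the ball plug stands at the start and stays there as a record of the order.
- gauge_nest: Fixed to the bay floor of the teardown rack; cross-shaped cork pad, 52 mm over the arms, arms 24 mm wide, 5 mm thick, origin at the centre of its underside. It marks the bay where the grip gauge stands at the start and stays there as a record of the order.
Not all that is in view belongs to the job. Leave any purple or red look-alike of the thumb_insert alone.

How it is judged:
At the end, for the whole second after the job is handed in: Each part stands upright (within 7 degrees), released and at rest, on the refit rack's bay floor, within 12 mm along and across of its bay centre: the part whose nest is 1st, 2nd, 3rd, 4th from the teardown post is in bay 4, 3, 2, 1 from the refit post (x of thumb_insert in the frame of refit_rack between -0.012 and 0.012 m and z of thumb_insert in the frame of refit_rack between 0.008 and 0.016 m and angle between each of thumb_insert, stop_collar, ball_plug, grip_gauge's own z axis and vertical below 0.12 rad and linear speed of each of thumb_insert, stop_collar, ball_plug, grip_gauge below 0.02 m/s and angular speed of each of thumb_insert, stop_collar, ball_plug, grip_gauge below 0.2 rad/s and ((y of insert_nest in the frame of teardown_rack between 0.078 and 0.108 m and y of thumb_insert in the frame of refit_rack between -0.105 and -0.081 m) or (y of insert_nest in the frame of teardown_rack between 0.016 and 0.046 m and y of thumb_insert in the frame of refit_rack between -0.043 and -0.019 m) or (y of insert_nest in the frame of teardown_rack between -0.046 and -0.016 m and y of thumb_insert in the frame of refit_rack between 0.019 and 0.043 m) or (y of insert_nest in the frame of teardown_rack between -0.108 and -0.078 m and y of thumb_insert in the frame of refit_rack between 0.081 and 0.105 m)) and x of stop_collar in the frame of refit_rack between -0.012 and 0.012 m and z of stop_collar in the frame of refit_rack between 0.008 and 0.016 m and ((y of collar_nest in the frame of teardown_rack between 0.078 and 0.108 m and y of stop_collar in the frame of refit_rack between -0.105 and -0.081 m) or (y of collar_nest in the frame of teardown_rack between 0.016 and 0.046 m and y of stop_collar in the frame of refit_rack between -0.043 and -0.019 m) or (y of collar_nest in the frame of teardown_rack between -0.046 and -0.016 m and y of stop_collar in the frame of refit_rack between 0.019 and 0.043 m) or (y of collar_nest in the frame of teardown_rack between -0.108 and -0.078 m and y of stop_collar in the frame of refit_rack between 0.081 and 0.105 m)) and x of ball_plug in the frame of refit_rack between -0.012 and 0.012 m and z of ball_plug in the frame of refit_rack between 0.008 and 0.016 m and ((y of plug_nest in the frame of teardown_rack between 0.078 and 0.108 m and y of ball_plug in the frame of refit_rack between -0.105 and -0.081 m) or (y of plug_nest in the frame of teardown_rack between 0.016 and 0.046 m and y of ball_plug in the frame of refit_rack between -0.043 and -0.019 m) or (y of plug_nest in the frame of teardown_rack between -0.046 and -0.016 m and y of ball_plug in the frame of refit_rack between 0.019 and 0.043 m) or (y of plug_nest in the frame of teardown_rack between -0.108 and -0.078 m and y of ball_plug in the frame of refit_rack between 0.081 and 0.105 m)) and x of grip_gauge in the frame of refit_rack between -0.012 and 0.012 m and z of grip_gauge in the frame of refit_rack between 0.008 and 0.016 m and ((y of gauge_nest in the frame of teardown_rack between 0.078 and 0.108 m and y of grip_gauge in the frame of refit_rack between -0.105 and -0.081 m) or (y of gauge_nest in the frame of teardown_rack between 0.016 and 0.046 m and y of grip_gauge in the frame of refit_rack between -0.043 and -0.019 m) or (y of gauge_nest in the frame of teardown_rack between -0.046 and -0.016 m and y of grip_gauge in the frame of refit_rack between 0.019 and 0.043 m) or (y of gauge_nest in the frame of teardown_rack between -0.108 and -0.078 m and y of grip_gauge in the frame of refit_rack between 0.081 and 0.105 m))); the robot touches nothing.
It fails at once if the thumb insert is tipped more than 45 degrees (angle between thumb_insert's own z axis and vertical above 0.8 rad).
It fails at once if the stop collar is tipped more than 45 degrees (angle between stop_collar's own z axis and vertical above 0.8 rad).
It fails at once if the ball plug is tipped more than 45 degrees (angle between ball_plug's own z axis and vertical above 0.8 rad).
It fails at once if the grip gauge is tipped more than 45 degrees (angle between grip_gauge's own z axis and vertical above 0.8 rad).
It also fails if it takes over 96 s, if anything falls off the work surface, if the arm or the gripper's body presses on something with over 40 N, if the wrist force passes 120 N, or if a joint passes its speed limit or range.

## Working session

There is one attempt and no reset: what is moved stays moved. The work goes in short steps, Python scripts to look and compute and a tool call to move; the robot and the scene stay as the last step left them, time stands still between calls to the robot, and variables do not carry over. Pictures are saved under pics/ and viewed, at most 14 in all, crops included, and the job is handed in when it is done.

```bash
mkdir -p pics; ls
```

Create h.py:
```python
import numpy as np, cv2
from workcell import env, optics
def grab(n):
    f=optics.grab_frame(n); np.save(f'/tmp/{n}.npy',f,allow_pickle=True); return f
def load(n): return np.load(f'/tmp/{n}.npy',allow_pickle=True).item()
def ray(f,u,v):
    K=np.array([[f['fx'],0,f['cx']],[0,f['fy'],f['cy']],[0,0,1.]])
    p=np.array([[[u,v]]],float)
    x,y=cv2.undistortPoints(p,K,np.array([f['k1'],0,0,0,0.]))[0,0]
    T=np.array(f['cam_to_world']); return T[:3,3], T[:3,:3]@np.array([x,-y,-1.])
def onz(f,u,v,z):
    o,d=ray(f,u,v); return o+d*(z-o[2])/d[2]
def atdepth(f,u,v):
    o,d=ray(f,u,v); return o+d*f['depth'][int(round(v)),int(round(u))]
def cloud(f):
    h,w=f['depth'].shape
    K=np.array([[f['fx'],0,f['cx']],[0,f['fy'],f['cy']],[0,0,1.]])
    vv,uu=np.mgrid[:h,:w]; p=np.stack([uu,vv],-1).reshape(-1,1,2).astype(float)
    q=cv2.undistortPoints(p,K,np.array([f['k1'],0,0,0,0.]))[:,0]
    T=np.array(f['cam_to_world']); d=f['depth'].reshape(-1,1)
    P=np.c_[q[:,0],-q[:,1],-np.ones(len(q))]*d@T[:3,:3].T+T[:3,3]
    P[d[:,0]==0]=np.nan; return P.reshape(h,w,3)
```

Run:
```python
from h import *
for n in ('scene','top'):
    f=grab(n); cv2.imwrite(f'pics/{n}0.png',f['img'][:,:,::-1]); print(n,f['k1'],f['fx'],np.round(f['cam_to_world'],3).tolist())
print(env.read_state())
```

```text
pics
scene -0.13372459723874563 603.180547605993 [[-0.063, -0.794, 0.605, 0.957], [0.998, -0.041, 0.05, 0.019], [-0.015, 0.607, 0.795, 0.653], [0.0, 0.0, 0.0, 1.0]]
top 0.024235269505020748 467.7736085461348 [[-0.021, 0.996, -0.083, 0.431], [-0.999, -0.024, -0.034, -0.032], [-0.036, 0.082, 0.996, 0.695], [0.0, 0.0, 0.0, 1.0]]
{'clock': 0.1, 'qpos': array([ 1.22101938e+00,  1.26300862e-01, -4.04472995e-02,  1.40538976e+00,
       -9.54222277e-06,  1.57073640e+00]), 'joint_velocities': array([ 1.33448101e-05, -1.27866472e-03,  2.68861042e-03, -1.12933206e-03,
        3.14391734e-04,  1.28094004e-03]), 'effort': array([ 4.63016440e-04, -4.36902630e+01,  3.53607345e+01,  1.35611824e-02,
        8.13938459e-05,  1.92318119e-06]), 'tcp_pos': array([0.17983025, 0.49298231, 0.30324348]), 'eef_rot': array([-5.46500014e-01, -3.09346568e+00,  2.07767735e-03]), 'force': array([-1.13838195, -0.41926758, -0.10053562]), 'ft_torque': array([ 0.00152792,  0.00830106, -0.00125328]), 'finger_force': 0.0, 'width': 1.0025404347363946}
```

View pics/scene0.png

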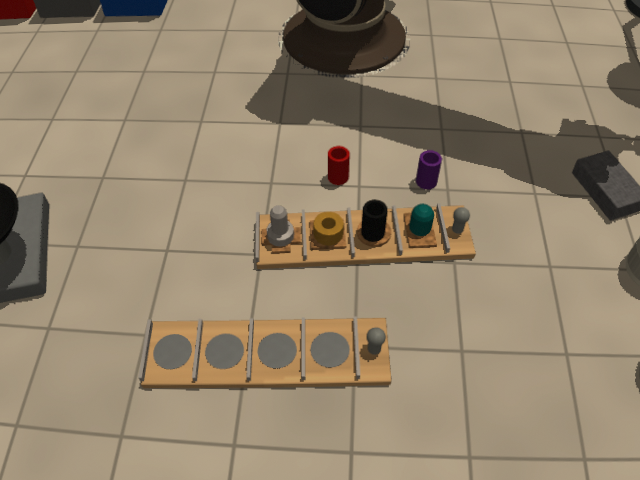

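View pics/top0.png

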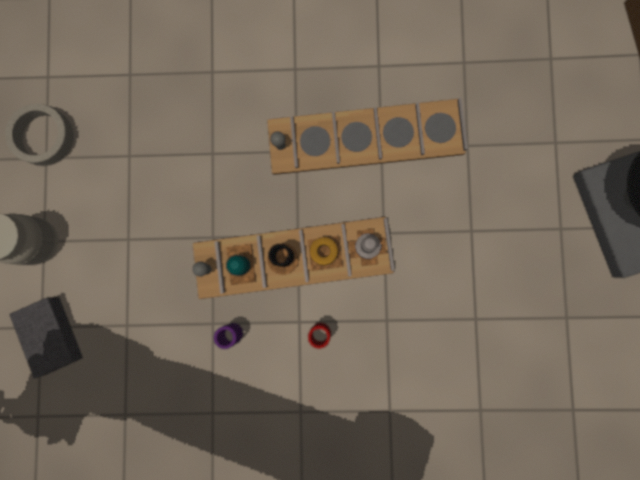

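The scene view has the refit rack in front: discs at about (172,351), (224,350), (277,350), (330,349) and its post at (376,338). The teardown rack is behind it, with its post at (461,216). Counted from the post, the parts are plug (422,220), insert (374,220), collar (328,228) and gauge (280,228). The top view agrees, with posts on the left (+y), discs from (315,141) to (440,128) and parts from (238,265) to (369,245). The red and purple tubes are decoys.

Run:
```python
from h import *
seeds={'top':[(315,141),(357,137),(398,132),(440,128)],'scene':[(330,349),(277,350),(224,350),(172,351)]}
F={n:load(n) for n in seeds}; cen={}
for n,f in F.items():
    hsv=cv2.cvtColor(f['img'],cv2.COLOR_RGB2HSV); m=((hsv[...,1]<60)).astype(np.uint8)
    C=cloud(f)
    for k,(u,v) in enumerate(seeds[n]):
        w=np.zeros_like(m); w[v-22:v+23,u-24:u+25]=m[v-22:v+23,u-24:u+25]
        nl,lab,st,c=cv2.connectedComponentsWithStats(w)
        l=lab[v,u]; cen[n,k]=c[l]; print(n,k,c[l].round(1),st[l],np.round(onz(f,*c[l],.0125),4),'depthz',np.round(np.nanmedian(C[lab==l],0),4))
def tri(a,b):
    (o1,d1),(o2,d2)=ray(F['top'],*a),ray(F['scene'],*b)
    t=np.linalg.lstsq(np.c_[d1,-d2],o2-o1,rcond=None)[0]; p,q=o1+t[0]*d1,o2+t[1]*d2
    return (p+q)/2,np.linalg.norm(p-q)
D=[tri(cen['top',k],cen['scene',k]) for k in range(4)]
for p,e in D: print('disc',p.round(4),round(e,4))
# parts from cloud: height bands
ps={'plug':(238,265),'insert':(281,255),'collar':(323,250),'gauge':(369,245)}
C=cloud(F['top']);S=cloud(F['scene'])
for nm,(u,v) in ps.items():
    p0=C[v-4:v+5,u-4:u+5].reshape(-1,3); c=np.nanmedian(p0,0)[:2]
    for tag,X in (('top',C),('scene',S)):
        Q=X.reshape(-1,3); Q=Q[np.isfinite(Q[:,2])]
        Q=Q[(np.abs(Q[:,:2]-c)<.028).all(1)&(Q[:,2]>.026)]
        zt=np.percentile(Q[:,2],97); T=Q[Q[:,2]>zt-.006]
        print(nm,tag,len(Q),'zmax',zt.round(4),'top xy mid',((T.min(0)+T.max(0))/2)[:2].round(4),'ext',(np.ptp(T,axis=0))[:2].round(4),'all mid',((Q.min(0)+Q.max(0))/2)[:2].round(4),np.ptp(Q,axis=0)[:2].round(4))
```

```text
top 0 [314.7 140.8] [301 127  29  29 664] [0.6379 0.0027 0.0125] depthz [0.6377 0.0025 0.0131]
top 1 [356.1 136.3] [342 122  29  29 668] [ 0.6426 -0.059   0.0125] depthz [ 0.6424 -0.0589  0.0131]
top 2 [397.9 131.9] [384 118  29  29 676] [ 0.6472 -0.1209  0.0125] depthz [ 0.6469 -0.1208  0.0132]
top 3 [439.9 127.4] [425 113  31  30 690] [ 0.6519 -0.1827  0.0125] depthz [ 0.6516 -0.1825  0.0132]
scene 0 [329.6 349.3] [ 311  332   38   35 1047] [0.6399 0.0053 0.0125] depthz [0.6395 0.0054 0.0119]
scene 1 [276.6 350.1] [ 258  333   38   35 1044] [ 0.6446 -0.0565  0.0125] depthz [ 0.6444 -0.0566  0.0119]
scene 2 [224.1 350.9] [ 205  334   39   35 1035] [ 0.6493 -0.118   0.0125] depthz [ 0.649  -0.1181  0.012 ]
scene 3 [172.  351.3] [ 154  334   38   35 1015] [ 0.6541 -0.1798  0.0125] depthz [ 0.6539 -0.1801  0.0119]
disc [0.6387 0.004  0.0097] 0.0024
disc [ 0.6433 -0.0579  0.0098] 0.0023
disc [ 0.6479 -0.12    0.0095] 0.0026
disc [ 0.6526 -0.1821  0.0095] 0.0025
plug top 409 zmax 0.0587 top xy mid [0.4542 0.1135] ext [0.025  0.0236] all mid [0.4551 0.1135] [0.0293 0.029 ]
plug scene 554 zmax 0.0573 top xy mid [0.4573 0.1163] ext [0.0243 0.0249] all mid [0.4588 0.1165] [0.0273 0.0302]
insert top 362 zmax 0.069 top xy mid [0.4672 0.0509] ext [0.0299 0.0311] all mid [0.4666 0.0507] [0.0311 0.0314]
insert scene 842 zmax 0.0674 top xy mid [0.4682 0.0542] ext [0.033  0.0306] all mid [0.4686 0.0543] [0.0338 0.0317]
collar top 512 zmax 0.0436 top xy mid [ 0.4722 -0.0078] ext [0.0381 0.0382] all mid [ 0.4722 -0.0078] [0.0381 0.0382]
collar scene 721 zmax 0.0422 top xy mid [ 0.4738 -0.005 ] ext [0.0405 0.0391] all mid [ 0.4748 -0.0049] [0.0424 0.0393]
gauge top 492 zmax 0.0735 top xy mid [ 0.4789 -0.0708] ext [0.0192 0.0201] all mid [ 0.479  -0.0708] [0.0342 0.0342]
gauge scene 732 zmax 0.0717 top xy mid [ 0.4816 -0.0676] ext [0.0193 0.0204] all mid [ 0.4821 -0.0676] [0.0325 0.0348]
```

The rows are not in the units I measure in: shifts go in shares of 0.8 m and turns go in shares of 90 degrees. I convert before sending: -0.389 m / 0.8 = -0.4863, 0.103 m / 0.8 = 0.1288, 1.121 rad / 1.5708 = 0.7137.

run_rows(plan="-0.4863 -0.3263 0.1288 0 0 0.7137 0.7 | -0.4863 -0.3263 0.1288 0 0 0.7137 0.7 | -0.4863 -0.3263 0.1288 0 0 0.7137 0.7 | -0.4863 -0.3263 0.1288 0 0 0.7137 0.7 | -0.4863 -0.3263 0.1288 0 0 0.7137 0.7 | -0.4863 -0.3263 0.1288 0 0 0.7137 0.7 | -0.4863 -0.3263 0.1288 0 0 0.7137 0.7 | -0.4863 -0.3263 0.1288 0 0 0.7137 0.7 | -0.4863 -0.3263 0.1288 0 0 0.7137 0.7 | -0.4863 -0.3263 0.1288 0 0 0.7137 0.7 | -0.4863 -0.3263 0.1288 0 0 0.7137 0.7 | -0.4863 -0.3263 0.1288 0 0 0.7137 0.7 | -0.4863 -0.3263 0.1288 0 0 0.7137 0.7 | -0.4863 -0.3263 0.1288 0 0 0.7137 0.7 | -0.4863 -0.3263 0.1288 0 0 0.7137 0.7")

```text
clock: 1.35
tcp_pos: [0.4555, 0.1148, 0.2007]
eef_rot: [-2.107, -2.329, 0.001]
force: [0.2, 0.7, -0.0]
width: 0.698
finger_force: 0.0
```

Create go.py:
```python
# how far to go, in tool axes, to a world TCP target: python3 go.py x y z [yaw of tool y]
import sys; from h import *; from scipy.spatial.transform import Rotation as R
s=env.read_state(); M=R.from_rotvec(s['eef_rot']); t=np.array([float(a) for a in sys.argv[1:4]])
A=M.as_matrix(); print('tcp',s['tcp_pos'].round(4),'delta tool',(A.T@(t-s['tcp_pos'])).round(4),'yaw y',np.arctan2(A[1,1],A[0,1]).round(4),'tilt',np.arccos(-A[2,2]).round(4),'w',round(s['width'],3),'clock',s['clock'],'q',s['qpos'].round(2))
```

```bash
python3 go.py .456 .115 .091
```

```text
tcp [0.4555 0.1148 0.2007] delta tool [1.000e-04 6.000e-04 1.097e-01] yaw y 0.0997 tilt 0.0009 w 0.698 clock 1.35 q [ 0.25  0.04 -0.36  1.17  0.    1.72]
```

Scaled: 0.11 m / 0.8 = 0.1375, 0.1 m / 0.8 = 0.125.

run_rows(plan="0 0 0.05 0 0 0 0.7 | 0 0 0.1 0 0 0 0.7 | 0 0 0.125 0 0 0 0.7 | 0 0 0.1375 0 0 0 0.7 | 0 0 0.1375 0 0 0 0.7 | 0 0 0.1375 0 0 0 0.7 | 0 0 0.1375 0 0 0 0 | 0 0 0.1375 0 0 0 0 | 0 0 0.1375 0 0 0 0 | 0 0 0.1375 0 0 0 0 | 0 0 0.1375 0 0 0 0 | 0 0 0.1375 0 0 0 0")

```text
clock: 2.35
tcp_pos: [0.4571, 0.1151, 0.0929]
eef_rot: [2.107, 2.329, 0.005]
force: [-1.1, 0.9, 7.8]
width: 0.329
finger_force: 58.9
```

run_rows(plan="0 0 0 0 0 0 0 | 0 0 0 0 0 0 0 | 0 0 0 0 0 0 0")

```text
clock: 2.6
tcp_pos: [0.4571, 0.1151, 0.0929]
eef_rot: [2.107, 2.329, 0.005]
force: [-0.9, 0.3, 6.4]
width: 0.331
finger_force: 58.9
```

```bash
python3 -c "
from h import *
f=grab('scene');cv2.imwrite('pics/g1.png',cv2.resize(f['img'][130:310,220:500,::-1],None,fx=2,fy=2))"
```

```text
(no output)
```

View pics/g1.png

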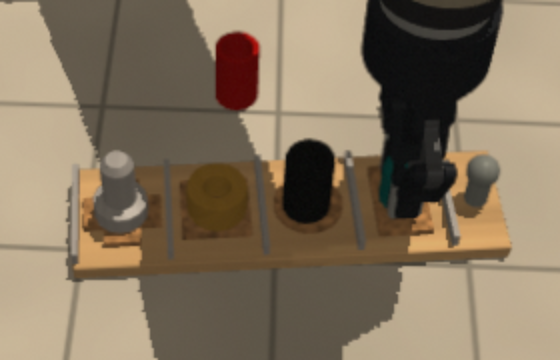

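Gripped: the crop shows the fingers around the teal plug at about (400,190), and its neighbours are undisturbed. Next I lift it and carry it to bay 4.

Scaled: -0.314 m / 0.8 = -0.3925, -0.12 m / 0.8 = -0.15.

run_rows(plan="0 0 -0.025 0 0 0 0 | 0 0 -0.075 0 0 0 0 | 0 0 -0.125 0 0 0 0 | -0.0375 0.02 -0.15 0 0 0 0 | -0.3925 0.2075 -0.15 0 0 0 0 | -0.3925 0.2075 -0.15 0 0 0 0 | -0.3925 0.2075 -0.15 0 0 0 0 | -0.3925 0.2075 -0.15 0 0 0 0 | -0.3925 0.2075 -0.15 0 0 0 0 | -0.3925 0.2075 -0.15 0 0 0 0 | -0.3925 0.2075 -0.15 0 0 0 0 | -0.3925 0.2075 -0.15 0 0 0 0 | -0.3925 0.2075 -0.15 0 0 0 0 | -0.3925 0.2075 -0.15 0 0 0 0")

```text
clock: 3.82
tcp_pos: [0.6529, -0.1828, 0.2106]
eef_rot: [-2.11, -2.327, -0.0]
force: [-1.1, 0.6, -0.7]
width: 0.329
finger_force: 59.3
```

```bash
python3 go.py .653 -.1813 .0887
```

Run:
```python
from h import *
f=grab('scene');cv2.imwrite('pics/g2.png',cv2.resize(f['img'][200:420,100:400,::-1],None,fx=2,fy=2))
f=grab('scene')
h=cv2.cvtColor(f['img'],cv2.COLOR_RGB2HSV); m=(h[...,0]>78)&(h[...,0]<98)&(h[...,1]>120)&(h[...,2]>30)
Q=cloud(f)[m]; print(m.sum(), np.nanpercentile(Q,[2,50,98],axis=0).round(4))
```

```text
tcp [ 0.6529 -0.1828  0.2106] delta tool [0.0014 0.0003 0.1219] yaw y 0.0975 tilt 0.0003 w 0.329 clock 3.8167 q [-0.27  0.43  0.16  1.3   0.    1.2 ]
404 [[ 0.6386 -0.185   0.137 ]
 [ 0.6565 -0.1678  0.164 ]
 [ 0.6662 -0.165   0.1749]]
```

View pics/g2.png

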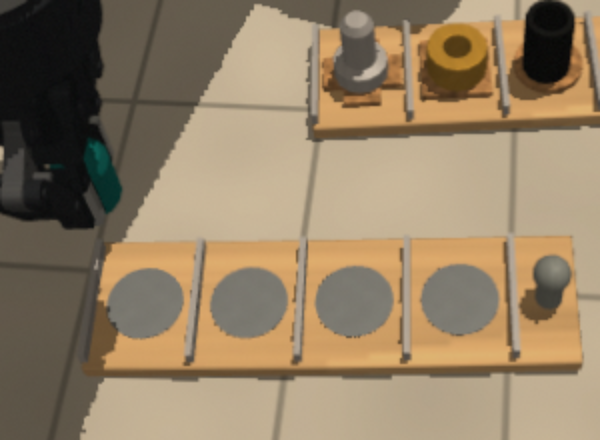

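Run:
```python
from h import *
f=load('scene')
h=cv2.cvtColor(f['img'],cv2.COLOR_RGB2HSV); m=(h[...,0]>78)&(h[...,0]<98)&(h[...,1]>120)&(h[...,2]>30)
Q=cloud(f)[m]
for z in np.arange(.134,.178,.005):
    q=Q[abs(Q[:,2]-z)<.0025]
    if len(q): print(z.round(3),len(q),q[:,1].max().round(4),q[:,1].min().round(4),q[:,0].max().round(4))
```

```text
0.134 4 -0.1666 -0.1704 0.6626
0.139 34 -0.1645 -0.1696 0.664
0.144 34 -0.1651 -0.1725 0.6652
0.149 38 -0.1648 -0.1716 0.6649
0.154 31 -0.165 -0.1721 0.6663
0.159 41 -0.1647 -0.173 0.6659
0.164 58 -0.1652 -0.1735 0.6655
0.169 98 -0.1653 -0.1901 0.6659
0.174 57 -0.1672 -0.188 0.6663
```

The plug hangs upright over bay 4; the crop shows it at about (100,175). Lowering and releasing.

Scaled: 0.122 m / 0.8 = 0.1525, 0.117 m / 0.8 = 0.1463.

run_rows(plan="0.0013 0 0.05 0 0 0 0 | 0.0013 0 0.1 0 0 0 0 | 0.0013 0 0.1375 0 0 0 0 | 0.0013 0 0.1463 0 0 0 0 | 0.0013 0 0.1525 0 0 0 0 | 0.0013 0 0.1525 0 0 0 0 | 0.0013 0 0.1525 0 0 0 0")

```text
clock: 4.5
tcp_pos: [0.6534, -0.18, 0.0915]
eef_rot: [2.105, 2.328, 0.003]
force: [-0.3, 0.2, -0.8]
width: 0.327
finger_force: 59.3
```

run_rows(plan="0 0 0 0 0 0 0.5 | 0 0 0 0 0 0 0.7 | 0 0 0 0 0 0 0.7 | 0 0 0 0 0 0 0.7 | 0 0 -0.025 0 0 0 0.7 | 0 0 -0.075 0 0 0 0.7 | 0 0 -0.125 0 0 0 0.7 | 0 0 -0.15 0 0 0 0.7 | 0 0 -0.15 0 0 0 0.7")

```text
clock: 5.25
tcp_pos: [0.6543, -0.1809, 0.2159]
eef_rot: [2.102, 2.323, 0.007]
force: [1.0, -0.6, -0.0]
width: 0.703
finger_force: 0.0
```

```bash
python3 go.py .4677 .0525 .2
```

```text
tcp [ 0.6543 -0.1809  0.2159] delta tool [ 0.2508 -0.1626  0.0135] yaw y 0.0999 tilt 0.01 w 0.703 clock 5.25 q [-0.27  0.42  0.16  1.3  -0.    1.2 ]
```

Scaled: 0.251 m / 0.8 = 0.3138, -0.163 m / 0.8 = -0.2038.

run_rows(plan="0.3138 -0.2038 0.0163 0 0 0 0.7 | 0.3138 -0.2038 0.0163 0 0 0 0.7 | 0.3138 -0.2038 0.0163 0 0 0 0.7 | 0.3138 -0.2038 0.0163 0 0 0 0.7 | 0.3138 -0.2038 0.0163 0 0 0 0.7 | 0.3138 -0.2038 0.0163 0 0 0 0.7 | 0.3138 -0.2038 0.0163 0 0 0 0.7 | 0.3138 -0.2038 0.0163 0 0 0 0.7 | 0.3138 -0.2038 0.0163 0 0 0 0.7 | 0.3138 -0.2038 0.0163 0 0 0 0.7 | 0.3138 -0.2038 0.0163 0 0 0 0.7 | 0.3138 -0.2038 0.0163 0 0 0 0.7")

```text
clock: 6.25
tcp_pos: [0.466, 0.0524, 0.1958]
eef_rot: [2.109, 2.328, -0.0]
force: [0.4, 0.0, 0.2]
width: 0.703
finger_force: 0.0
```

```bash
python3 go.py .4677 .0525 .097
python3 -c "
from h import *
f=grab('scene');cv2.imwrite('pics/g3.png',cv2.resize(f['img'][270:420,100:420,::-1],None,fx=2,fy=2))
f=load('scene');h=cv2.cvtColor(f['img'],cv2.COLOR_RGB2HSV); m=(h[...,0]>78)&(h[...,0]<98)&(h[...,1]>120)&(h[...,2]>30)
Q=cloud(f)[m];print(np.nanpercentile(Q,[1,50,99],axis=0).round(4))"
```

```text
tcp [0.466  0.0524 0.1958] delta tool [-0.0001  0.0016  0.0988] yaw y 0.0984 tilt 0.0003 w 0.703 clock 6.25 q [ 0.11  0.04 -0.37  1.16 -0.    1.58]
[[ 0.6445 -0.1892  0.0134]
 [ 0.6617 -0.1741  0.0444]
 [ 0.6692 -0.1638  0.0524]]
```

View pics/g3.png

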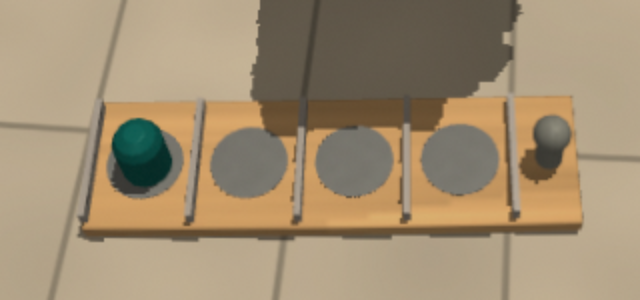

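The plug stands in bay 4, centred on its disc at about (145,160). Now the insert.

Scaled: 0.099 m / 0.8 = 0.1238, 0.085 m / 0.8 = 0.1063.

run_rows(plan="0 0.0019 0.0375 0 0 0 0.7 | 0 0.0019 0.075 0 0 0 0.7 | 0 0.0019 0.1063 0 0 0 0.7 | 0 0.0019 0.1238 0 0 0 0.7 | 0 0.0019 0.1238 0 0 0 0.7 | 0 0.0019 0.1238 0 0 0 0.7 | 0 0.0019 0.1238 0 0 0 0.7 | 0 0.0019 0.1238 0 0 0 0 | 0 0.0019 0.1238 0 0 0 0 | 0 0.0019 0.1238 0 0 0 0 | 0 0.0019 0.1238 0 0 0 0 | 0 0.0019 0.1238 0 0 0 0 | 0 0.0019 0.1238 0 0 0 0")

```text
clock: 7.38
tcp_pos: [0.4675, 0.0535, 0.0984]
eef_rot: [2.106, 2.328, 0.003]
force: [-0.0, -0.3, 5.4]
width: 0.366
finger_force: 59.2
```

```bash
python3 go.py .6482 -.1195 .2
```

```text
tcp [0.4675 0.0535 0.0984] delta tool [-0.1902  0.1628 -0.1011] yaw y 0.1 tilt 0.0027 w 0.366 clock 7.3833 q [ 0.11  0.11 -0.52  0.94 -0.    1.58]
```

run_rows(plan="0 0 -0.025 0 0 0 0 | 0 0 -0.075 0 0 0 0 | 0 0 -0.125 0 0 0 0 | 0 0 -0.15 0 0 0 0 | 0 0 -0.15 0 0 0 0 | 0 0 -0.15 0 0 0 0")

```text
clock: 7.88
tcp_pos: [0.4674, 0.0536, 0.2185]
eef_rot: [2.106, 2.328, 0.004]
force: [0.4, -0.2, -1.3]
width: 0.366
finger_force: 59.5
```

```bash
python3 go.py .6482 -.1195 .2
```

```text
tcp [0.4674 0.0536 0.2185] delta tool [-0.1903  0.1626  0.0191] yaw y 0.1001 tilt 0.0038 w 0.366 clock 7.8833 q [ 0.11  0.04 -0.33  1.21 -0.    1.58]
```

Scaled: -0.189 m / 0.8 = -0.2363, 0.163 m / 0.8 = 0.2038.

run_rows(plan="-0.2363 0.2038 0 0 0 0 0 | -0.2363 0.2038 0 0 0 0 0 | -0.2363 0.2038 0 0 0 0 0 | -0.2363 0.2038 0 0 0 0 0 | -0.2363 0.2038 0 0 0 0 0 | -0.2363 0.2038 0 0 0 0 0 | -0.2363 0.2038 0 0 0 0 0 | -0.2363 0.2038 0 0 0 0 0 | -0.2363 0.2038 0 0 0 0 0 | -0.2363 0.2038 0 0 0 0 0 | -0.2363 0.2038 0 0 0 0 0")

```text
clock: 8.8
tcp_pos: [0.6467, -0.1173, 0.2171]
eef_rot: [-2.106, -2.331, 0.0]
force: [-0.6, 0.5, -0.5]
width: 0.362
finger_force: 59.7
```

```bash
python3 go.py .6483 -.1185 .094
```

```text
tcp [ 0.6467 -0.1173  0.2171] delta tool [-0.0014  0.0014  0.1231] yaw y 0.1013 tilt 0.0002 w 0.362 clock 8.8 q [-0.18  0.39  0.11  1.29  0.    1.29]
```

Scaled: 0.123 m / 0.8 = 0.1538, 0.118 m / 0.8 = 0.1475.

run_rows(plan="-0.0013 0.0013 0.05 0 0 0 0 | -0.0013 0.0013 0.1 0 0 0 0 | -0.0013 0.0013 0.1375 0 0 0 0 | -0.0013 0.0013 0.1475 0 0 0 0 | -0.0013 0.0013 0.1538 0 0 0 0 | -0.0013 0.0013 0.1538 0 0 0 0 | -0.0013 0.0013 0.1538 0 0 0 0 | -0.0013 0.0013 0.1538 0 0 0 0 | -0.0013 0.0013 0.1538 0 0 0 0 | -0.0013 0.0013 0.1538 0 0 0 0")

```text
clock: 9.63
tcp_pos: [0.6493, -0.1193, 0.0951]
eef_rot: [2.106, 2.329, 0.002]
force: [0.5, 0.4, -1.3]
width: 0.369
finger_force: 59.8
```

```bash
python3 go.py .6483 -.1185 .094
```

```text
tcp [ 0.6493 -0.1193  0.0951] delta tool [ 0.0009 -0.0009  0.0011] yaw y 0.1001 tilt 0.0019 w 0.369 clock 9.6333 q [-0.18  0.45 -0.08  1.04 -0.    1.29]
```

Scaled: -0.12 m / 0.8 = -0.15, -0.1 m / 0.8 = -0.125.

run_rows(plan="0 0 0.0013 0 0 0 0 | 0 0 0.0013 0 0 0 0 | 0 0 0.0013 0 0 0 0.5 | 0 0 0.0013 0 0 0 0.7 | 0 0 0.0013 0 0 0 0.7 | 0 0 0.0013 0 0 0 0.7 | 0 0 -0.025 0 0 0 0.75 | 0 0 -0.075 0 0 0 0.75 | 0 0 -0.125 0 0 0 0.75 | 0 0 -0.15 0 0 0 0.75 | 0 0 -0.15 0 0 0 0.75")

```text
clock: 10.55
tcp_pos: [0.6507, -0.1196, 0.2204]
eef_rot: [2.102, 2.324, 0.008]
force: [0.2, 0.3, 0.0]
width: 0.745
finger_force: 0.0
```

```bash
python3 go.py .4735 -.0064 .2
```

```text
tcp [ 0.6507 -0.1196  0.2204] delta tool [ 0.1304 -0.1652  0.0185] yaw y 0.1 tilt 0.0094 w 0.745 clock 10.55 q [-0.18  0.39  0.12  1.29 -0.    1.29]
```

run_rows(plan="0.1625 -0.205 0.0225 0 0 0 0.75 | 0.1625 -0.205 0.0225 0 0 0 0.75 | 0.1625 -0.205 0.0225 0 0 0 0.75 | 0.1625 -0.205 0.0225 0 0 0 0.75 | 0.1625 -0.205 0.0225 0 0 0 0.75 | 0.1625 -0.205 0.0225 0 0 0 0.75 | 0.1625 -0.205 0.0225 0 0 0 0.75 | 0.1625 -0.205 0.0225 0 0 0 0.75 | 0.1625 -0.205 0.0225 0 0 0 0.75 | 0.1625 -0.205 0.0225 0 0 0 0.75")

```text
clock: 11.38
tcp_pos: [0.4737, -0.0068, 0.1959]
eef_rot: [2.108, 2.328, 0.0]
force: [-0.4, -0.5, 0.1]
width: 0.75
finger_force: 0.0
```

```bash
python3 go.py .4735 -.0064 .091
python3 -c "
from h import *
f=grab('scene');cv2.imwrite('pics/g4.png',cv2.resize(f['img'][180:420,100:500,::-1],None,fx=2,fy=2))
Q=cloud(f)[290:380,190:255].reshape(-1,3);Q=Q[Q[:,2]>.03];print(len(Q),np.nanpercentile(Q,[1,50,99],axis=0).round(4))"
```

```text
tcp [ 0.4737 -0.0068  0.1959] delta tool [ 0.0004 -0.0003  0.1049] yaw y 0.0992 tilt 0.0005 w 0.75 clock 11.3833 q [-0.01  0.05 -0.36  1.16 -0.    1.46]
852 [[ 0.6357 -0.1328  0.0307]
 [ 0.6539 -0.1179  0.0529]
 [ 0.6656 -0.1035  0.0633]]
```

View pics/g4.png

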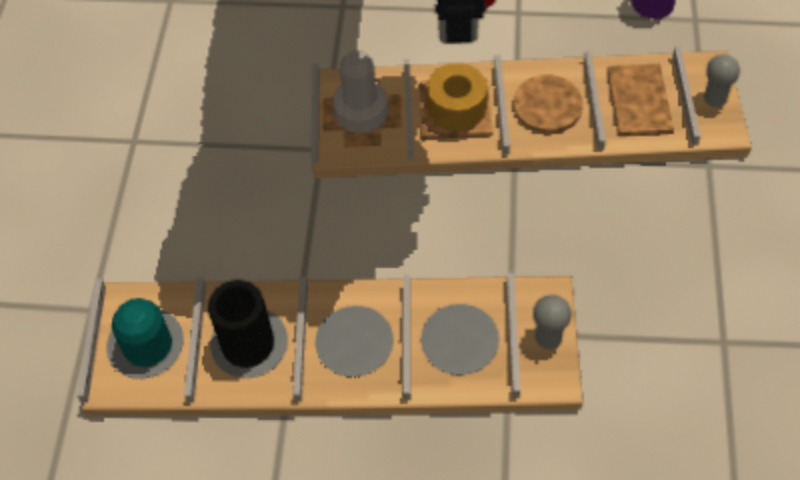

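The insert stands at about (242,335) in bay 3. The round and oblong nests left behind confirm the order. Next is the collar, at about (457,95).

Scaled: 0.105 m / 0.8 = 0.1313, 0.09 m / 0.8 = 0.1125.

run_rows(plan="0 0 0.0375 0 0 0 0.75 | 0 0 0.075 0 0 0 0.75 | 0 0 0.1125 0 0 0 0.75 | 0 0 0.1313 0 0 0 0.75 | 0 0 0.1313 0 0 0 0.75 | 0 0 0.1313 0 0 0 0.75 | 0 0 0.1313 0 0 0 0.75 | 0 0 0.1313 0 0 0 0 | 0 0 0.1313 0 0 0 0 | 0 0 0.1313 0 0 0 0 | 0 0 0.1313 0 0 0 0 | 0 0 0.1313 0 0 0 0 | 0 0 0.1313 0 0 0 0")

```text
clock: 12.52
tcp_pos: [0.4737, -0.0063, 0.0926]
eef_rot: [2.106, 2.328, 0.003]
force: [-0.1, 0.4, 5.9]
width: 0.443
finger_force: 61.0
```

```bash
python3 go.py .6434 -.0578 .2
```

```text
tcp [ 0.4737 -0.0063  0.0926] delta tool [-0.0682  0.1641 -0.1068] yaw y 0.1 tilt 0.0033 w 0.443 clock 12.5167 q [-0.01  0.12 -0.52  0.92 -0.    1.46]
```

run_rows(plan="0 0 -0.025 0 0 0 0 | 0 0 -0.075 0 0 0 0 | 0 0 -0.125 0 0 0 0 | 0 0 -0.15 0 0 0 0 | 0 0 -0.15 0 0 0 0 | 0 0 -0.15 0 0 0 0")

```text
clock: 13.02
tcp_pos: [0.4732, -0.0062, 0.212]
eef_rot: [2.106, 2.328, 0.003]
force: [0.0, 0.4, -3.6]
width: 0.438
finger_force: 61.4
```

```bash
python3 go.py .6434 -.0578 .2
```

```text
tcp [ 0.4732 -0.0062  0.212 ] delta tool [-0.0683  0.1642  0.0126] yaw y 0.1 tilt 0.003 w 0.438 clock 13.0167 q [-0.01  0.04 -0.33  1.19 -0.    1.46]
```

Scaled: 0.164 m / 0.8 = 0.205, -0.068 m / 0.8 = -0.085.

run_rows(plan="-0.085 0.205 0 0 0 0 0 | -0.085 0.205 0 0 0 0 0 | -0.085 0.205 0 0 0 0 0 | -0.085 0.205 0 0 0 0 0 | -0.085 0.205 0 0 0 0 0 | -0.085 0.205 0 0 0 0 0 | -0.085 0.205 0 0 0 0 0 | -0.085 0.205 0 0 0 0 0 | -0.085 0.205 0 0 0 0 0 | -0.085 0.205 0 0 0 0 0")

```text
clock: 13.85
tcp_pos: [0.6415, -0.0571, 0.2112]
eef_rot: [-2.107, -2.33, 0.0]
force: [-0.5, -0.0, -1.6]
width: 0.439
finger_force: 61.6
```

```bash
python3 go.py .6434 -.0578 .088
```

```text
tcp [ 0.6415 -0.0571  0.2112] delta tool [-0.0009  0.0019  0.1232] yaw y 0.1004 tilt 0.0001 w 0.439 clock 13.85 q [-0.09  0.36  0.06  1.27  0.    1.38]
```

Scaled: 0.123 m / 0.8 = 0.1538, 0.118 m / 0.8 = 0.1475.

run_rows(plan="0 0.0013 0.05 0 0 0 0 | 0 0.0013 0.1 0 0 0 0 | 0 0.0013 0.1375 0 0 0 0 | 0 0.0013 0.1475 0 0 0 0 | 0 0.0013 0.1538 0 0 0 0 | 0 0.0013 0.1538 0 0 0 0 | 0 0.0013 0.1538 0 0 0 0 | 0 0.0013 0.1538 0 0 0 0 | 0 0.0013 0.1538 0 0 0 0 | 0 0.0013 0.1538 0 0 0 0")

```text
clock: 14.68
tcp_pos: [0.644, -0.0575, 0.0889]
eef_rot: [2.107, 2.329, 0.001]
force: [0.5, -0.4, -2.2]
width: 0.436
finger_force: 61.7
```

```bash
python3 go.py .6434 -.0578 .088
```

```text
tcp [ 0.644  -0.0575  0.0889] delta tool [-0.0003 -0.0006  0.0009] yaw y 0.1 tilt 0.0015 w 0.436 clock 14.6833 q [-0.09  0.43 -0.12  1.02 -0.    1.38]
```

Scaled: -0.12 m / 0.8 = -0.15, -0.1 m / 0.8 = -0.125.

run_rows(plan="0 0 0.0013 0 0 0 0 | 0 0 0.0013 0 0 0 0 | 0 0 0.0013 0 0 0 0.5 | 0 0 0.0013 0 0 0 0.75 | 0 0 0.0013 0 0 0 0.75 | 0 0 0.0013 0 0 0 0.75 | 0 0 -0.025 0 0 0 0.75 | 0 0 -0.075 0 0 0 0.75 | 0 0 -0.125 0 0 0 0.7 | 0 0 -0.15 0 0 0 0.7 | 0 0 -0.15 0 0 0 0.7")

```text
clock: 15.6
tcp_pos: [0.6456, -0.0577, 0.2143]
eef_rot: [2.103, 2.324, 0.009]
force: [1.1, -0.1, 0.3]
width: 0.701
finger_force: 0.0
```

```bash
python3 go.py .4805 -.0692 .2
```

```text
tcp [ 0.6456 -0.0577  0.2143] delta tool [ 0.005  -0.1656  0.0128] yaw y 0.0999 tilt 0.0095 w 0.701 clock 15.6 q [-0.09  0.37  0.07  1.27 -0.    1.38]
```

Scaled: -0.164 m / 0.8 = -0.205, 0.012 m / 0.8 = 0.015.

run_rows(plan="0.0063 -0.205 0.015 0 0 0 0.7 | 0.0063 -0.205 0.015 0 0 0 0.7 | 0.0063 -0.205 0.015 0 0 0 0.7 | 0.0063 -0.205 0.015 0 0 0 0.7 | 0.0063 -0.205 0.015 0 0 0 0.7 | 0.0063 -0.205 0.015 0 0 0 0.7 | 0.0063 -0.205 0.015 0 0 0 0.7 | 0.0063 -0.205 0.015 0 0 0 0.7 | 0.0063 -0.205 0.015 0 0 0 0.7 | 0.0063 -0.205 0.015 0 0 0 0.7")

```text
clock: 16.43
tcp_pos: [0.481, -0.0688, 0.1958]
eef_rot: [2.107, 2.33, 0.0]
force: [0.4, 0.2, 0.3]
width: 0.699
finger_force: 0.0
```

```bash
python3 go.py .4805 -.0692 .1065
```

```text
tcp [ 0.481  -0.0688  0.1958] delta tool [-0.0003 -0.0006  0.0893] yaw y 0.1003 tilt 0.0002 w 0.699 clock 16.4333 q [-0.14  0.08 -0.33  1.16  0.    1.33]
```

Scaled: 0.089 m / 0.8 = 0.1113, 0.08 m / 0.8 = 0.1.

run_rows(plan="0 0 0.0375 0 0 0 0.7 | 0 0 0.075 0 0 0 0.7 | 0 0 0.1 0 0 0 0.7 | 0 0 0.1113 0 0 0 0.7 | 0 0 0.1113 0 0 0 0.7 | 0 0 0.1113 0 0 0 0.7 | 0 0 0.1113 0 0 0 0.7 | 0 0 0.1113 0 0 0 0 | 0 0 0.1113 0 0 0 0 | 0 0 0.1113 0 0 0 0 | 0 0 0.1113 0 0 0 0 | 0 0 0.1113 0 0 0 0 | 0 0 0.1113 0 0 0 0 | 0 0 0.1113 0 0 0 0")

```text
clock: 17.6
tcp_pos: [0.4805, -0.0689, 0.108]
eef_rot: [2.107, 2.328, 0.002]
force: [-1.7, 0.4, 5.5]
width: 0.233
finger_force: 59.1
```

```bash
python3 go.py .6388 .004 .2
```

```text
tcp [ 0.4805 -0.0689  0.108 ] delta tool [ 0.0567  0.165  -0.0918] yaw y 0.1 tilt 0.002 w 0.233 clock 17.6 q [-0.14  0.13 -0.48  0.96 -0.    1.33]
```

run_rows(plan="0 0 -0.025 0 0 0 0 | 0 0 -0.075 0 0 0 0 | 0 0 -0.125 0 0 0 0 | 0 0 -0.15 0 0 0 0 | 0 0 -0.15 0 0 0 0 | 0 0 -0.15 0 0 0 0")

```text
clock: 18.1
tcp_pos: [0.4804, -0.0689, 0.2278]
eef_rot: [2.106, 2.328, 0.002]
force: [1.0, -0.0, -2.3]
width: 0.237
finger_force: 59.0
```

```bash
python3 go.py .6388 .004 .2
```

```text
tcp [ 0.4804 -0.0689  0.2278] delta tool [0.0568 0.1648 0.0282] yaw y 0.0999 tilt 0.0026 w 0.237 clock 18.1 q [-0.14  0.06 -0.28  1.23 -0.    1.33]
```

Scaled: 0.165 m / 0.8 = 0.2063, 0.057 m / 0.8 = 0.0713.

run_rows(plan="0.0713 0.2063 0 0 0 0 0 | 0.0713 0.2063 0 0 0 0 0 | 0.0713 0.2063 0 0 0 0 0 | 0.0713 0.2063 0 0 0 0 0 | 0.0713 0.2063 0 0 0 0 0 | 0.0713 0.2063 0 0 0 0 0 | 0.0713 0.2063 0 0 0 0 0 | 0.0713 0.2063 0 0 0 0 0 | 0.0713 0.2063 0 0 0 0 0 | 0.0713 0.2063 0 0 0 0 0")

```text
clock: 18.93
tcp_pos: [0.6373, 0.0036, 0.2274]
eef_rot: [2.109, 2.329, 0.0]
force: [0.2, -0.6, -1.0]
width: 0.238
finger_force: 59.3
```

```bash
python3 go.py .6388 .004 .1035
```

```text
tcp [0.6373 0.0036 0.2274] delta tool [0.0002 0.0015 0.1239] yaw y 0.099 tilt 0.0003 w 0.238 clock 18.9333 q [ 0.01  0.35  0.08  1.3  -0.    1.48]
```

Scaled: 0.124 m / 0.8 = 0.155, 0.118 m / 0.8 = 0.1475.

run_rows(plan="0 0.0013 0.05 0 0 0 0 | 0 0.0013 0.1 0 0 0 0 | 0 0.0013 0.1375 0 0 0 0 | 0 0.0013 0.1475 0 0 0 0 | 0 0.0013 0.155 0 0 0 0 | 0 0.0013 0.155 0 0 0 0 | 0 0.0013 0.155 0 0 0 0 | 0 0.0013 0.155 0 0 0 0 | 0 0.0013 0.155 0 0 0 0 | 0 0.0013 0.155 0 0 0 0")

```text
clock: 19.77
tcp_pos: [0.6398, 0.0044, 0.1039]
eef_rot: [2.107, 2.329, 0.002]
force: [-0.3, -0.4, -0.9]
width: 0.236
finger_force: 59.3
```

```bash
python3 go.py .6388 .004 .1035
```

```text
tcp [0.6398 0.0044 0.1039] delta tool [-0.0003 -0.0011  0.0004] yaw y 0.0999 tilt 0.0017 w 0.236 clock 19.7667 q [ 0.01  0.4  -0.12  1.04 -0.    1.48]
```

Release, rise, and back off towards the robot so the cameras can see all four parts.

Scaled: -0.25 m / 0.8 = -0.3125, -0.13 m / 0.8 = -0.1625.

run_rows(plan="0 0 0.0006 0 0 0 0 | 0 0 0.0006 0 0 0 0.4 | 0 0 0.0006 0 0 0 0.7 | 0 0 0.0006 0 0 0 0.7 | 0 0 0.0006 0 0 0 0.7 | 0 0 -0.025 0 0 0 0.7 | 0 0 -0.075 0 0 0 0.7 | 0 0 -0.125 0 0 0 0.7 | 0 0 -0.1625 0 0 0 0.7 | 0 -0.3125 -0.1625 0 0 0 0.7 | 0 -0.3125 -0.1625 0 0 0 0.7 | 0 -0.3125 -0.1625 0 0 0 0.7 | 0 -0.3125 -0.1625 0 0 0 0.7 | 0 -0.3125 -0.1625 0 0 0 0.7 | 0 -0.3125 -0.1625 0 0 0 0.7 | 0 -0.3125 -0.1625 0 0 0 0.7 | 0 -0.3125 -0.1625 0 0 0 0.7 | 0 -0.3125 -0.1625 0 0 0 0.7")

```text
clock: 21.27
tcp_pos: [0.3912, -0.0206, 0.2336]
eef_rot: [2.107, 2.328, 0.002]
force: [0.4, 0.2, 0.0]
width: 0.698
finger_force: 0.0
```

Run:
```python
from h import *
cv2.imwrite('pics/end.png',cv2.resize(grab('scene')['img'][180:420,100:500,::-1],None,fx=2,fy=2)); grab('top')
D=np.array([[.6388,.004],[.6434,-.0578],[.6482,-.1195],[.653,-.1813]]); off=np.array([.001,.0014])
a=.0766; R=np.array([[np.cos(a),np.sin(a)],[-np.sin(a),np.cos(a)]])
for n,s in (('top',-1),('scene',1)):
    Q=cloud(load(n)).reshape(-1,3); Q=Q[np.isfinite(Q[:,2])]
    for d,nm in zip(D,('gauge','collar','insert','plug')):
        q=Q[(np.linalg.norm(Q[:,:2]-d-s*off,axis=1)<.028)&(Q[:,2]>.021)]
        zt=np.percentile(q[:,2],98); t=q[q[:,2]>zt-.006]
        print(n,nm,'ztop',zt.round(4),'top off in rack',(R@((t.min(0)+t.max(0))[:2]/2-d-s*off)).round(4))
```

```text
top gauge ztop 0.0683 top off in rack [-0.0001  0.0003]
top collar ztop 0.0388 top off in rack [0.0003 0.0004]
top insert ztop 0.064 top off in rack [-0.0001 -0.0006]
top plug ztop 0.0535 top off in rack [-0.0003  0.0024]
scene gauge ztop 0.0672 top off in rack [0.0016 0.0002]
scene collar ztop 0.0371 top off in rack [-0.      0.0006]
scene insert ztop 0.0626 top off in rack [ 0.0013 -0.0003]
scene plug ztop 0.0521 top off in rack [0.0011 0.0017]
```

View pics/end.png

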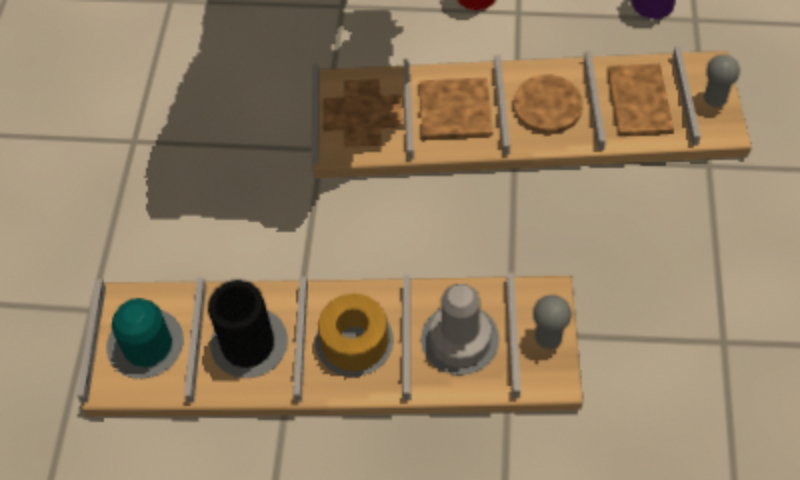

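All four stand upright within about 3 mm of their bay centres: plug (142,330), insert (242,325), collar (352,330) and gauge (460,325). The nests confirm the reverse order.

```bash
python3 -c "
from workcell import env; print(env.finish_job())"
```

```text
the job is handed in; nothing more can be done
None
```

The job is handed in at about 21 s: counted from the refit post, the gauge, collar, insert and plug stand upright in bays 1 to 4, each within about 3 mm of its bay centre by both cameras; the hand-in returned no verdict.

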